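Load the bench tumbler, fit its control knob and hold it pressed

ROBOT

A 6-joint arm with a two-finger parallel gripper is mounted at the origin on the work surface. World frame = base frame: x ahead of the robot, y to its left, z up, the work surface at z = 0. Lengths are in m, angles in rad, forces in N, time in s.
With the tool pointing down it reaches from about 0.35 to 0.875 m from the base axis. Payload 4.2 kg.
Tool frame: the origin (TCP) lies between the finger pads; the fingertips stand 19 mm ahead of it and the grasp point (between the pads) is the TCP (robot.tip_extent is the z of the fingertips in the tool frame, in m); z points along the fingers, y is the line along which they close (so a half turn about z gives the same grasp; the last joint's range is limited). The gripper opens to 87 mm and grips with 3 to 60 N. Pads are 19 mm wide; open, the fingers measure 117 mm over their backs; the gripper's body (75 mm by 190 mm) begins 51 mm behind the grasp point.
Start: joints at [-1.086, 0.385, 0.008, 0, -1.194, -0.259], TCP at [0.14, -0.609, 0.242] pointing down, gripper open.
Joint ranges: [-3.14, 3.14], [-1.21, 2.06], [-1.07, 1.41], [-3.16, 2.05], [-2.99, -0.16], [-3.1, 3.1]. Speed limits (rad/s): [2.79, 2.79, 3.14, 3.14, 3.14, 3.14].

INTERFACE

Orientations are given as a unit quaternion [x, y, z, w].
In Python, from plant import robot, viewer gives the robot as it stands. The module is installed in compiled form; this text tells all that it offers.
- The arm moves only by the shell command python3 -m handwheel 'ROWS' [OPENING] [FORCE]. ROWS is a JSON object of lists of equal length, an entry for each row: "xyz": the shift along the tool's x, y, z in units of 0.6 m (1.0 is 0.6 m), a list of three; "angular": the turn, a rotation vector about the tool's x, y, z in units of pi rad (1.0 is pi rad), a list of three. A call has 1 to 12 rows; each row is the pose to reach, as a shift and turn from the pose commanded when the call began, along the tool's axes at that moment, turning the shorter way round; what a row does not reach only later rows make up. A row lasts 1/12 s, in which the tool goes at most 41.7 mm and 7.16 degrees, less where a joint would pass 70% of its speed; a pose out of reach is approached as far as the arm can. A call with a number of a shift or a turn outside -1 to 1 is refused whole. A call with a gripper value outside its range is refused whole. OPENING is the opening, from -1 (shut) to 1 (fully open), set as the call begins (- or left out, the last holds). The fingers move at their own pace and stop on an object; FORCE is the grip in N (left out, the last holds). Time passes only in rows, so rows that repeat a pose let the fingers close. It gives the time, the measured TCP pose, the force, the opening and the grip force at its end, in the units of the state.
- robot.get_obs(): the state, without advancing time (a new reading comes with each control period).
- viewer.capture(name): name is "scene" or "top" or "wrist"; returns a dict with "pixels" (420x560x3 uint8, blue, green, red), "range_z" (420x560 float32, m along the optical axis (not along the pixel's ray), 0 where there is no reading), "fovy" (degrees; the focal length in pixels is half the picture's height over the tangent of half this angle, whatever the lens; pixels are square), "cx", "cy" (the principal point, pixels), "extrinsics" (4x4, takes a point from camera to world coordinates). Camera axes: x right, y down, z forward; pixel columns grow to the right and rows downward; lengths in m; the calibration is good to about 2 mm. A picture is of the moment at which its call begins.
- robot.close_job(): hands the job in; it is judged then, once.
The state is a dict: "t": time; "q": joint angles; "qvel": joint speeds; "joint_efforts": joint torques, N m; "position": TCP position; "tool_rot": TCP orientation; "ft_force": force on the tool from outside, world axes, zero at the start; "wrist_torque": the same for the moment, N m; "width": finger opening in m; "grasp_force": force on a finger pad.
Only numpy, scipy, OpenCV 4.12 (cv2) and the standard library are available. Lean on these libraries where they do the work, as an engineer would, in place of code of your own. Each camera call takes 0.05 s, during which the arm holds its last target. There are 200 camera calls.

TASK

Start the bench tumbler: swing the red handle over to tip the feed cup until all four ceramic balls have dropped into the orange bowl, spilling none, then stand the cup fully upright again. Then pick up the black knob, turn it so that the flat in its bore matches the flat of the D-shaft on the grey control box, push it fully home on the shaft and keep pressing so that the sprung shaft is fully down. Finish while still holding the knob pressed down, and leave everything else on the bench alone.

Things in the scene. Friction and masses are not known exactly. Their poses are not given: they have to be found in the camera images.
- tumbler: Bench tumbler, fixed to the bench: blue base, round orange bowl, and beside the bowl an aluminium feed cup hung between two grey uprights. Origin on the bench below the cup's pivot; x points level from cup to bowl (the pouring direction), y along the pivot axis, z up. Uprights 45 mm either side in y, 142 mm tall.
- cup_pivot (a point): Pivot point of the feed cup: on the pivot axis at the cup's middle, 130 mm above the bench. Axes as the tumbler's. Cup: 74 mm across at the mouth, 60 mm tall, its mouth 25 mm above the pivot when upright.
- tip_cup (a joint): Angle of the feed cup, rad: 0 = upright against its stop (the start), growing as it tips towards the bowl, 2.1 = far stop, mouth well below level; the balls roll out between about 1.2 and 2.0. Stiff pivot (friction about 0.12 N m, no spring): the cup stays where it is left.
- handle (a point): Middle of the red bar that tips the cup: level, round, 13 mm in diameter, 50 mm long, parallel to tumbler y, on a steel crank at its +y end; 90 mm to the -y side of cup_pivot (36 mm from the crank). At cup angle q it lies at x = 0.080 sin(q-1), z = 0.080 cos(q-1) m from the pivot: leaning back at first, on top at 1 rad. It turns with the cup; can be pinched or hooked from above.
- bowl_floor (a point): Centre of the inner floor of the fixed orange bowl, 32 mm above the bench, 80 mm along x from cup_pivot. Rim 144 mm across, 78 mm above the bench; a small cone stands in its middle; inside radius about 48 mm at the floor, 67 mm at the rim.
- knob_mid (a point): Centre of the loose black knob, half-way up (20 mm above its underside); it starts upright on the bench. Bar-shaped: 56 mm long (x), 30 mm wide between flat sides (y), 40 mm tall (z up), about 60 g. White pointer line on top runs to its +x end. D-bore in the middle of the underside, 20 mm deep, 15 mm across, its flat 3.0 mm from the axis on the +x (pointer) side.
- knob: The same black knob, origin at the centre of its underside (mouth of the bore), same axes. Home on the shaft: its x lies along shaft_seat's x (not reversed) and its underside rests on the collar, so knob_mid is 20 mm above shaft_seat.
- knob_pointer (a point): Outer end of the white pointer line on top of the knob, 25 mm along its +x from the middle, 40 mm above its underside.
- control_box: Grey control box, fixed, 130 (x) x 110 (y) x 60 mm high, black dial plate on top and the D-shaft upright in its middle. A yellow mark on its top shows the +x side, where the shaft's flat is. Origin at its underside.
- shaft_seat (a point): Centre of the top of the steel collar (23 mm across) at the foot of the brass D-shaft, 69 mm above the bench at rest; goes down with the shaft. z up, x points out of the shaft's flat. Shaft above it: 18 mm long, 14 mm in diameter, flat 2.4 mm from the axis, top 2.5 mm tapered by 1.5 mm all round. The shaft does not turn.
- shaft (a joint): How far the sprung shaft is pressed down, m: 0 = up (rest), 0.006 = fully down at its stop. It starts to move at about 5 N, takes about 10 N to hold fully down, and springs up when let go.
- ball0_center (a point): Centre of one of the four loose green ceramic balls, 18 mm in diameter, 12 g, that start in the feed cup.
- ball1_center (a point): Centre of one of the four loose green ceramic balls, 18 mm in diameter, 12 g, that start in the feed cup.
- ball2_center (a point): Centre of one of the four loose green ceramic balls, 18 mm in diameter, 12 g, that start in the feed cup.
- ball3_center (a point): Centre of one of the four loose green ceramic balls, 18 mm in diameter, 12 g, that start in the feed cup.
- oil_bottle: Bystander, loose: yellow plastic bottle, 60 mm across, 170 mm tall; origin at its underside. Leave alone.
- paint_can: Bystander, loose: can with a blue band, 66 mm across, 120 mm tall; origin at its underside. Leave alone.
- screw_jar: Bystander, loose: amber glass jar with steel lid, 66 mm across, 90 mm tall; origin at its underside. Leave alone.
- mug: Bystander, loose: blue mug, 80 mm across, 90 mm tall; origin at its underside. Leave alone.
- screwdriver: Bystander, loose: screwdriver with a red handle, lying down; origin at its underside. Leave alone.
- wrench: Bystander, loose: steel wrench, lying down; origin at its underside. Leave alone.
- tape_roll: Bystander, loose: brown tape roll lying flat, 96 mm across, 30 mm tall; origin at its underside. Leave alone.

How it is judged:
By the outcome, as a careful person would: the job done as asked, in the order asked, and still so for the second after the job is handed in, while the arm keeps its last pose, push and grip.
It also fails if it takes over 72 s, if anything falls off the work surface, if the arm or the gripper's body presses on something with over 40 N, if the wrist force passes 120 N, or if a joint passes its speed limit or range.

## Working session

There is one attempt and no reset: what is moved stays moved. The work goes in short steps, Python scripts to look and compute and a shell command to move; the robot and the scene stay as the last step left them, time stands still between calls to the robot, and variables do not carry over. Pictures are saved under pics/ and viewed, at most 10 in all, crops included, and the job is handed in when it is done.

```bash
mkdir -p pics; cat > h.py <<'E'
import numpy as np, cv2, sys
from plant import robot, viewer
from scipy.spatial.transform import Rotation as R
def cap(n):
    c=viewer.capture(n); h,w=c["pixels"].shape[:2]
    c["f"]=h/2/np.tan(np.radians(c["fovy"])/2); return c
def cloud(c):
    z=c["range_z"]; h,w=z.shape; u,v=np.meshgrid(np.arange(w),np.arange(h))
    p=np.stack([(u-c["cx"])/c["f"]*z,(v-c["cy"])/c["f"]*z,z],-1)
    T=np.array(c["extrinsics"]); return p@T[:3,:3].T+T[:3,3]
def ray(c,u,v,z):
    T=np.array(c["extrinsics"]); d=T[:3,:3]@np.array([(u-c["cx"])/c["f"],(v-c["cy"])/c["f"],1]); o=T[:3,3]
    return o+d*(z-o[2])/d[2]
def st():
    s=robot.get_obs(); print({k:np.round(s[k],4).tolist() for k in ("t","q","position","tool_rot","ft_force","width","grasp_force")}); return s
def rel(p,Rm=None):
    s=robot.get_obs(); A=R.from_quat(s["tool_rot"])
    print("xyz units",np.round(A.inv().apply(np.array(p)-s["position"])/0.6,4))
    if Rm is not None: print("ang units",np.round((A.inv()*Rm).as_rotvec()/np.pi,4))
E
python3 - <<'E'
from h import *
st()
a=cap("top");b=cap("scene")
cv2.imwrite("pics/top.png",a["pixels"]);cv2.imwrite("pics/scene.png",b["pixels"])
for c in(a,b):print(c["fovy"],c["cx"],c["cy"],np.round(c["extrinsics"],3).tolist(), (c["range_z"]>0).mean())
np.savez("m.npz",top=cloud(a),scene=cloud(b),it=a["pixels"],is_=b["pixels"])
E
```

```text
{'t': 0.0, 'q': [-1.0864, 0.3855, 0.0066, -0.0005, -1.194, -0.2586], 'position': [0.1398, -0.6086, 0.2405], 'tool_rot': [-0.1126, 0.9936, 0.0011, -0.0002], 'ft_force': [0.5618, -0.7651, -0.2591], 'width': 0.0869, 'grasp_force': 0.0}
57.48093862305968 288.34400172105467 215.05710527048242 [[0.02, -0.982, 0.186, 0.369], [-1.0, -0.019, 0.005, -0.022], [-0.001, -0.186, -0.983, 1.215], [0.0, 0.0, 0.0, 1.0]] 0.9961479591836735
51.512623720668046 278.29082125473855 209.49944210453316 [[-0.778, 0.516, -0.357, 1.006], [0.628, 0.632, -0.455, 0.511], [-0.01, -0.578, -0.816, 1.111], [0.0, 0.0, 0.0, 1.0]] 0.9958971088435374
```

View pics/top.png

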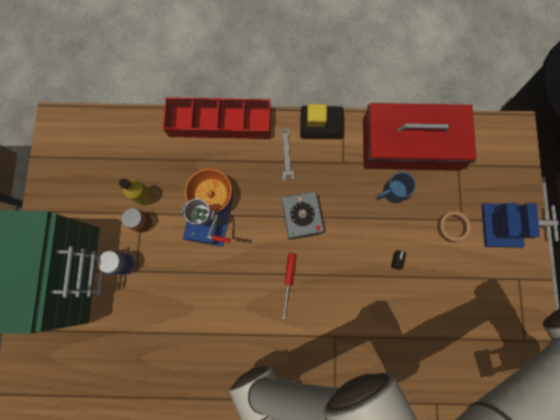

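View pics/scene.png

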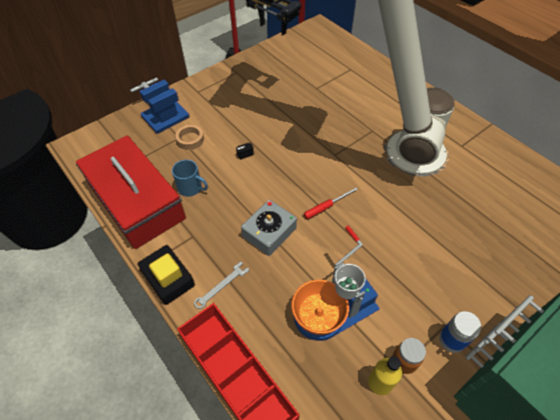

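Top view: bowl about (209,192), cup (198,212), red handle (221,239), box (303,214) and knob (399,259). Nothing tall is near the handle, knob or box. Next I turn these into positions.

```bash
python3 - <<'E'
from h import *
m=np.load("m.npz")
def reg(P,I,box,cond):
    u0,u1,v0,v1=box; p=P[v0:v1,u0:u1].reshape(-1,3); hsv=cv2.cvtColor(I,cv2.COLOR_BGR2HSV)[v0:v1,u0:u1].reshape(-1,3)
    return p[cond(p,hsv)]
def circ(p):
    A=np.c_[2*p[:,:2],np.ones(len(p))]; x=np.linalg.lstsq(A,(p[:,:2]**2).sum(1),rcond=None)[0]
    return np.round([x[0],x[1],np.sqrt(x[2]+x[0]**2+x[1]**2),len(p)],4)
B={"top":{"bowl":(180,238,165,218),"handle":(205,236,228,246),"cup":(180,216,196,228),"box":(278,330,188,244),"knob":(385,412,245,275)},
"scene":{"bowl":(285,355,275,345),"handle":(340,364,222,245),"cup":(330,368,258,300),"box":(235,302,195,255),"knob":(230,258,140,162)}}
for n,I in(("top",m["it"]),("scene",m["is_"])):
    P=m[n]; b=B[n]; print(n)
    q=reg(P,I,b["bowl"],lambda p,h:(h[:,0]<22)&(h[:,1]>170)&(p[:,2]>.072)&(p[:,2]<.084)); print("bowl",circ(q))
    q=reg(P,I,b["handle"],lambda p,h:((h[:,0]<8)|(h[:,0]>172))&(h[:,1]>150)&(p[:,2]>.12)); print("handle",len(q),q.mean(0),np.ptp(q,0), np.linalg.svd(q-q.mean(0))[2][0], q[:,2].max())
    q=reg(P,I,b["cup"],lambda p,h:(p[:,2]>.148)&(p[:,2]<.162)&(h[:,1]<90)); print("cup",circ(q))
    q=reg(P,I,b["box"],lambda p,h:(p[:,2]>.054)&(p[:,2]<.066)); print("box",q.mean(0),cv2.minAreaRect(q[:,:2].astype(np.float32)))
    q=reg(P,I,b["box"],lambda p,h:(p[:,2]>.054)&(h[:,0]>20)&(h[:,0]<35)&(h[:,1]>120)); print("yellow",len(q),q.mean(0))
    q=reg(P,I,b["box"],lambda p,h:(p[:,2]>.078)); print("shaft",len(q),q.mean(0))
    q=reg(P,I,b["knob"],lambda p,h:(p[:,2]>.033)&(p[:,2]<.05)); print("knob",len(q),q.mean(0),cv2.minAreaRect(q[:,:2].astype(np.float32)))
    q=reg(P,I,b["knob"],lambda p,h:(p[:,2]>.03)&(h[:,2]>110)&(h[:,1]<90)); print("ptr",len(q),q.mean(0) if len(q) else 0)
cr=[m["it"][150:270,160:330],m["it"][240:280,380:420],m["is_"][190:345,230:380]]
out=np.zeros((600,800,3),np.uint8)
x=cv2.resize(cr[0],None,fx=2.8,fy=2.8,interpolation=2);out[:x.shape[0],:x.shape[1]]=x
k=cv2.resize(cr[1],(200,200),interpolation=2);out[380:580,:200]=k
k=cv2.resize(m["is_"][135:167,225:265],(250,200),interpolation=2);out[380:580,210:460]=k
k=cv2.resize(cr[2],(320,330),interpolation=2);out[:330,480:]=k
cv2.imwrite("pics/crop.png",out)
E
```

```text
top
bowl [6.551e-01 2.309e-01 6.810e-02 1.990e+02]
handle 71 [0.49618646 0.16586471 0.17809069] [0.01636433 0.04464959 0.01522552] [-0.15587795 -0.98775375 -0.00667827] 0.1835311836122675
cup [5.709e-01 2.360e-01 3.920e-02 1.330e+02]
box [ 0.59042737 -0.05926821  0.05949456] ((0.5916184186935425, -0.05930033326148987), (0.13072320818901062, 0.10965358465909958), 11.275504112243652)
yellow 2 [ 0.64149143 -0.04849907  0.05799332]
shaft 21 [ 0.50558809 -0.04534192  0.51578221]
knob 174 [ 0.45972342 -0.35998339  0.03800257] ((0.4601796567440033, -0.3609353005886078), (0.030689559876918793, 0.0552654042840004), 75.6742935180664)
ptr 11 [ 0.4763058  -0.36471806  0.03862003]
scene
bowl [6.587e-01 2.314e-01 6.820e-02 3.360e+02]
handle 83 [0.49995602 0.16530806 0.17738004] [0.01737193 0.05090403 0.01723409] [0.16206683 0.98630007 0.03076538] 0.18469596239063946
cup [5.791e-01 2.430e-01 3.530e-02 1.800e+02]
box [ 0.59779762 -0.05544481  0.0597836 ] ((0.5946795344352722, -0.05798319727182388), (0.13165031373500824, 0.1104544848203659), 10.578254699707031)
yellow 4 [ 0.64226025 -0.05032065  0.06085046]
shaft 35 [0.81775558 0.25029859 0.64144254]
knob 121 [ 0.46507592 -0.35837486  0.03912829] ((0.4638640284538269, -0.3593069016933441), (0.034428324550390244, 0.05550157278776169), 81.39385223388672)
ptr 15 [ 0.47623894 -0.36560969  0.03920686]
```

View pics/crop.png

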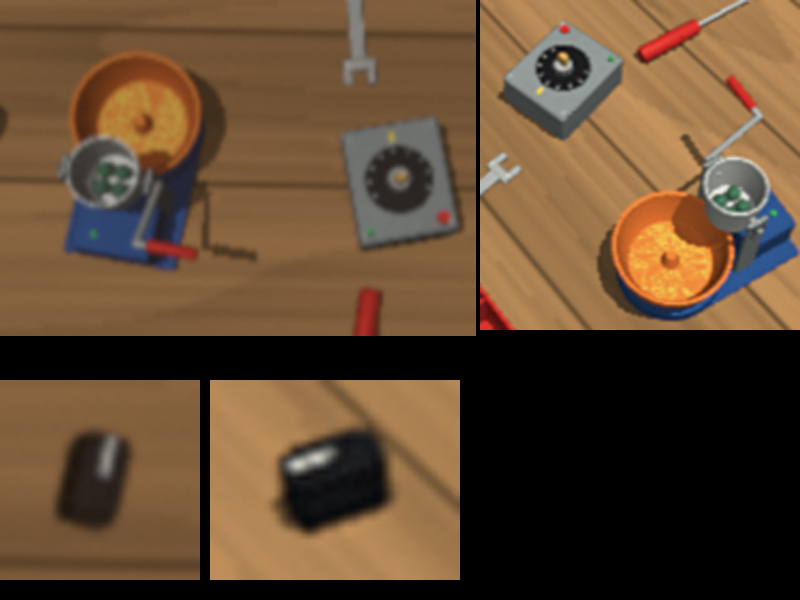

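The crop shows the bowl, the cup with four balls, the handle on its crank, the box's yellow mark on its far side (+x), and the knob's pointer towards world +x. From this:
- Tumbler yaw is about -9.1°.
- Pivot is at about (0.578, 0.244).
- Handle is at about (0.497, 0.1655, 0.173).
- Knob yaw is about -14°.
- Box yaw is about +11°.

```bash
cat >> h.py <<'E'
def down(yaw): # tool z down, tool y at world yaw (deg)
    a=np.radians(yaw); y=np.array([np.cos(a),np.sin(a),0]); z=np.array([0,0,-1.]); return R.from_matrix(np.c_[np.cross(y,z),y,z])
piv=np.array([.578,.2437,.130]); ty=np.radians(-9.1); tx=np.array([np.cos(ty),np.sin(ty),0]); tyv=np.array([-np.sin(ty),np.cos(ty),0])
def hnd(q): return piv+tx*.08*np.sin(q-1)-tyv*.09+np.array([0,0,.08*np.cos(q-1)])
E
python3 - <<'E'
from h import *
rel([.50,-.25,.26],down(170.9)); rel(hnd(0)+[0,0,.07],down(170.9))
E
```

```text
xyz units [-0.7188  0.4483 -0.0316]
ang units [ 6.000e-04  3.000e-04 -3.776e-01]
xyz units [-0.8693  1.1242 -0.0023]
ang units [ 6.000e-04  3.000e-04 -3.776e-01]
```

```bash
python3 -m handwheel '{"xyz":[[-0.72,0.45,-0.03],[-0.72,0.45,-0.03],[-0.72,0.45,-0.03],[-0.72,0.45,-0.03],[-0.72,0.45,-0.03],[-0.72,0.45,-0.03],[-0.72,0.45,-0.03],[-0.72,0.45,-0.03],[-0.72,0.45,-0.03],[-0.72,0.45,-0.03],[-0.72,0.45,-0.03],[-0.72,0.45,-0.03]],"angular":[[0,0,-0.3776],[0,0,-0.3776],[0,0,-0.3776],[0,0,-0.3776],[0,0,-0.3776],[0,0,-0.3776],[0,0,-0.3776],[0,0,-0.3776],[0,0,-0.3776],[0,0,-0.3776],[0,0,-0.3776],[0,0,-0.3776]]}' 0.2 10; python3 - <<'E'
from h import *
st(); rel(hnd(0)+[0,0,.06],down(170.9))
E
```

```text
t: 1.1
position: [0.4945, -0.2542, 0.2591]
tool_rot: [-0.649, 0.761, 0.0, -0.0]
ft_force: [0.4, -0.7, 0.3]
width: 0.0525
grasp_force: 0.0
{'t': 1.1, 'q': [-0.1834, 0.2553, -0.1352, -0.0002, -1.1807, 0.0251], 'position': [0.4945, -0.2542, 0.2591], 'tool_rot': [-0.649, 0.7608, 0.0002, -0.0001], 'ft_force': [0.4088, -0.6752, 0.3308], 'width': 0.0525, 'grasp_force': 0.0}
xyz units [-0.6914  0.1057  0.0433]
ang units [0.0001 0.0001 0.0002]
```

```bash
python3 -m handwheel '{"xyz":[[-0.69,0.105,0.043],[-0.69,0.105,0.043],[-0.69,0.105,0.043],[-0.69,0.105,0.043],[-0.69,0.105,0.043],[-0.69,0.105,0.043],[-0.69,0.105,0.043],[-0.69,0.105,0.043],[-0.69,0.105,0.043],[-0.69,0.105,0.043],[-0.69,0.105,0.043],[-0.69,0.105,0.043]],"angular":[[0,0,0],[0,0,0],[0,0,0],[0,0,0],[0,0,0],[0,0,0],[0,0,0],[0,0,0],[0,0,0],[0,0,0],[0,0,0],[0,0,0]]}' 0.2 10; python3 - <<'E'
from h import *
c=cap("wrist");cv2.imwrite("pics/w1.png",c["pixels"]);st(); rel(hnd(0),down(170.9)); rel(hnd(0)+[0,0,.03],down(170.9))
I=cv2.cvtColor(c["pixels"],cv2.COLOR_BGR2HSV);P=cloud(c)
m=((I[...,0]<8)|(I[...,0]>172))&(I[...,1]>150)&(P[...,2]>.14)&(P[...,2]<.2); q=P[m]; print(len(q),q.mean(0),q[:,2].max(),np.percentile(q,[2,98],axis=0))
E
```

```text
t: 2.1
position: [0.4964, 0.1647, 0.2325]
tool_rot: [-0.65, 0.76, 0.0, -0.001]
ft_force: [0.4, -0.6, -0.2]
width: 0.0519
grasp_force: 0.0
{'t': 2.15, 'q': [0.6284, 0.2183, -0.2539, -0.0002, -1.1003, -0.7852], 'position': [0.4964, 0.1632, 0.2328], 'tool_rot': [-0.6495, 0.7603, 0.0001, -0.0008], 'ft_force': [-0.4502, -0.3739, 0.9976], 'width': 0.0524, 'grasp_force': 0.0}
xyz units [-0.0041 -0.0011  0.0992]
ang units [ 0.0004 -0.0003  0.0006]
xyz units [-0.004  -0.001   0.0492]
ang units [ 0.0004 -0.0003  0.0006]
1211 [0.49699086 0.16326519 0.17771962] 0.18062176582743564 [[0.4892173  0.14109946 0.17321915]
 [0.50462527 0.18768644 0.17987078]]
```

View pics/w1.png

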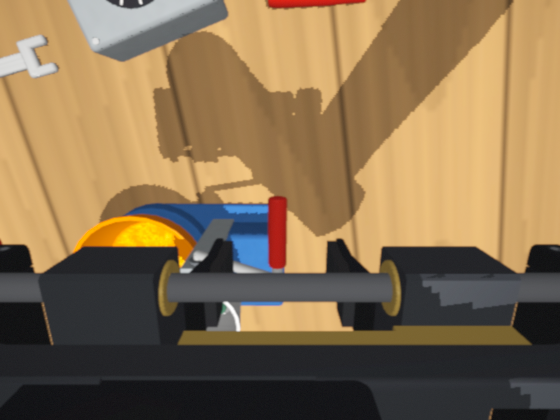

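The wrist view shows the red bar centred between the fingers (x about 278) with the crank clear of the pads. I'll lower and pinch.

```bash
python3 -m handwheel '{"xyz":[[-0.002,0,0.04],[-0.002,0,0.08],[-0.002,0,0.1],[-0.002,0,0.1],[-0.002,0,0.1]],"angular":[[0,0,0],[0,0,0],[0,0,0],[0,0,0],[0,0,0]]}' && python3 -m handwheel '{"xyz":[[0,0,0],[0,0,0],[0,0,0],[0,0,0],[0,0,0],[0,0,0]],"angular":[[0,0,0],[0,0,0],[0,0,0],[0,0,0],[0,0,0],[0,0,0]]}' -1 10; python3 - <<'E'
from h import *
s=st()
for q in [.2,.4,.6,.8,1,1.2,1.35,1.5,1.65,1.8,1.95,2.05]:
    d=hnd(q)-hnd(0); print(q,np.round(d@np.c_[-tx,[0,0,-1]]/.6,4))
E
```

```text
t: 2.57
position: [0.4971, 0.1623, 0.1733]
tool_rot: [-0.648, 0.761, -0.0, -0.001]
ft_force: [-0.1, 0.5, -0.2]
width: 0.0527
grasp_force: 0.0
t: 3.07
position: [0.4971, 0.1639, 0.1737]
tool_rot: [-0.649, 0.761, -0.0, 0.0]
ft_force: [0.4, 0.0, -0.1]
width: 0.02
grasp_force: 0.0
{'t': 3.0667, 'q': [0.6287, 0.2753, -0.3389, 0.0, -0.9561, -0.7874], 'position': [0.4971, 0.1639, 0.1737], 'tool_rot': [-0.6488, 0.7609, -0.0, 0.0003], 'ft_force': [0.3881, 0.0469, -0.1291], 'width': 0.02, 'grasp_force': 0.0}
0.2 [-0.0165 -0.0209]
0.4 [-0.0369 -0.038 ]
0.6 [-0.0603 -0.0508]
0.8 [-0.0857 -0.0586]
1 [-0.1122 -0.0613]
1.2 [-0.1387 -0.0586]
1.35 [-0.1579 -0.0532]
1.5 [-0.1761 -0.045 ]
1.65 [-0.1929 -0.0341]
1.8 [-0.2078 -0.0209]
1.95 [-0.2207 -0.0055]
2.05 [-0.2279  0.0057]
```

```bash
python3 -m handwheel '{"xyz":[[0,0,0],[0,0,0],[0,0,0],[0,0,0],[0,-0.008,-0.0108],[0,-0.0165,-0.0209],[0,-0.0265,-0.03],[0,-0.0369,-0.038],[0,-0.0485,-0.0448],[0,-0.0603,-0.0508],[0,-0.073,-0.055],[0,-0.0857,-0.0586]],"angular":[[0,0,0],[0,0,0],[0,0,0],[0,0,0],[0,0,0],[0,0,0],[0,0,0],[0,0,0],[0,0,0],[0,0,0],[0,0,0],[0,0,0]]}'; python3 - <<'E'
from h import *
st();print(hnd(.8))
c=cap("scene");cv2.imwrite("pics/s2.png",cv2.resize(c["pixels"][180:345,230:400],None,fx=3,fy=3))
E
```

```text
t: 4.07
position: [0.5474, 0.1554, 0.2105]
tool_rot: [-0.649, 0.761, 0.0, -0.001]
ft_force: [-5.2, 1.3, 5.2]
width: 0.0125
grasp_force: 10.0
{'t': 4.0667, 'q': [0.561, 0.3151, -0.1779, -0.0005, -1.0794, -0.719], 'position': [0.5474, 0.1554, 0.2105], 'tool_rot': [-0.649, 0.7608, 0.0004, -0.0008], 'ft_force': [-5.1896, 1.3074, 5.1931], 'width': 0.0125, 'grasp_force': 9.9998}
[0.54807227 0.15734645 0.20840533]
```

View pics/s2.png

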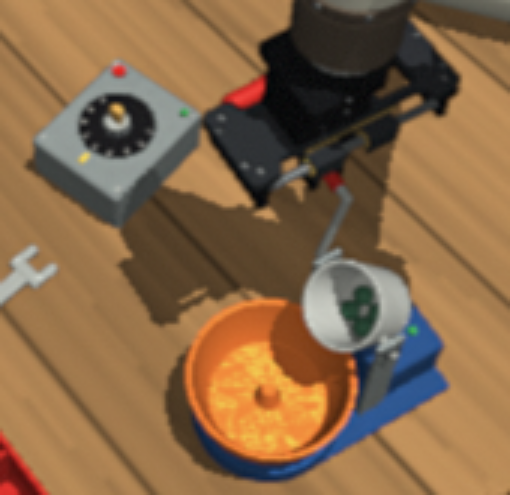

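The cup is following, with the bar held and the balls inside. I'll pour gently.

```bash
python3 -m handwheel '{"xyz":[[0,-0.013,-0.0018],[0,-0.0265,-0.0027],[0,-0.04,-0.0018],[0,-0.053,0],[0,-0.063,0.0025],[0,-0.0722,0.0054],[0,-0.0815,0.0093],[0,-0.0904,0.0136],[0,-0.099,0.0188],[0,-0.1072,0.0245],[0,-0.115,0.0308],[0,-0.1221,0.0377]],"angular":[[0,0,0],[0,0,0],[0,0,0],[0,0,0],[0,0,0],[0,0,0],[0,0,0],[0,0,0],[0,0,0],[0,0,0],[0,0,0],[0,0,0]]}'; python3 -m handwheel '{"xyz":[[0,-0.0065,0.0075],[0,-0.0129,0.0154],[0,-0.0165,0.021],[0,-0.0201,0.0266],[0,-0.0201,0.0266],[0,-0.0201,0.0266],[0,-0.0201,0.0266],[0,-0.0201,0.0266],[0,-0.0201,0.0266]],"angular":[[0,0,0],[0,0,0],[0,0,0],[0,0,0],[0,0,0],[0,0,0],[0,0,0],[0,0,0],[0,0,0]]}'; python3 - <<'E'
from h import *
st();print(hnd(2.05))
c=cap("scene");t=cap("top");o=np.hstack([cv2.resize(c["pixels"][225:355,260:390],(400,400)),cv2.resize(t["pixels"][150:250,165:265],(400,400))]);cv2.imwrite("pics/s3.png",o)
E
```

```text
t: 5.12
position: [0.6205, 0.1439, 0.1854]
tool_rot: [-0.649, 0.761, 0.0, -0.0]
ft_force: [-2.4, -1.7, 1.6]
width: 0.0128
grasp_force: 10.0
t: 5.87
position: [0.632, 0.1422, 0.1699]
tool_rot: [-0.649, 0.761, 0.0, 0.0]
ft_force: [-0.7, -1.6, -1.2]
width: 0.0127
grasp_force: 10.0
{'t': 5.8667, 'q': [0.4706, 0.4768, -0.0312, -0.0, -1.0628, -0.6293], 'position': [0.632, 0.1422, 0.1699], 'tool_rot': [-0.6488, 0.7609, 0.0, 0.0], 'ft_force': [-0.7426, -1.6204, -1.1655], 'width': 0.0127, 'grasp_force': 10.0039}
[0.63228623 0.14385756 0.16980568]
```

View pics/s3.png

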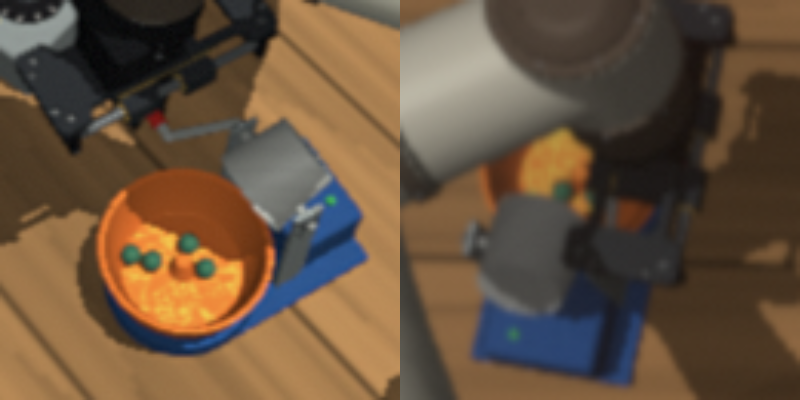

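All four balls are in the bowl: (131,255), (151,260), (189,243) and (206,268) in the left half. Now I'll swing the cup back up.

```bash
python3 -m handwheel '{"xyz":[[0,0.0072,-0.0112],[0,0.0201,-0.0266],[0,0.035,-0.0398],[0,0.0518,-0.0507],[0,0.07,-0.0589],[0,0.0892,-0.0643],[0,0.1157,-0.067],[0,0.1422,-0.0643],[0,0.1676,-0.0565],[0,0.191,-0.0437],[0,0.2114,-0.0266],[0,0.2200,-0.0165]],"angular":[[0,0,0],[0,0,0],[0,0,0],[0,0,0],[0,0,0],[0,0,0],[0,0,0],[0,0,0],[0,0,0],[0,0,0],[0,0,0],[0,0,0]]}'; python3 -m handwheel '{"xyz":[[0,0.0079,0.0108],[0,0.0115,0.0164],[0,0.0137,0.0198],[0,0.0137,0.0198],[0,0.0137,0.0198],[0,0.0137,0.0198]],"angular":[[0,0,0],[0,0,0],[0,0,0],[0,0,0],[0,0,0],[0,0,0]]}'; python3 - <<'E'
from h import *
st();print(hnd(0))
E
```

```text
t: 6.97
position: [0.5009, 0.1646, 0.1816]
tool_rot: [-0.649, 0.76, 0.0, 0.003]
ft_force: [1.7, 0.8, 2.4]
width: 0.0126
grasp_force: 10.0
t: 7.47
position: [0.4979, 0.1657, 0.1726]
tool_rot: [-0.65, 0.76, -0.002, 0.005]
ft_force: [3.8, -2.9, 11.5]
width: 0.0122
grasp_force: 10.0
{'t': 7.4667, 'q': [0.6332, 0.2733, -0.3468, 0.0051, -0.9395, -0.7925], 'position': [0.4979, 0.1657, 0.1726], 'tool_rot': [-0.6497, 0.7601, -0.0025, 0.0054], 'ft_force': [3.8007, -2.8614, 11.5412], 'width': 0.0122, 'grasp_force': 9.9994}
[0.49729537 0.16547959 0.17322418]
```

```bash
python3 -m handwheel '{"xyz":[[0,-0.004,-0.012],[0,-0.004,-0.012],[0,-0.004,-0.012],[0,-0.004,-0.012],[0,-0.004,-0.06],[0,-0.004,-0.12],[0,-0.004,-0.12]],"angular":[[0,0,0],[0,0,0],[0,0,0],[0,0,0],[0,0,0],[0,0,0],[0,0,0]]}' 0.2; python3 - <<'E'
from h import *
st();rel([.463,-.36,.17],down(76));
c=cap("scene");P=cloud(c);I=cv2.cvtColor(c["pixels"],cv2.COLOR_BGR2HSV)[220:248,335:368];q=P[220:248,335:368]
q=q[((I[...,0]<8)|(I[...,0]>172))&(I[...,1]>150)&(q[...,2]>.12)];print(len(q),q.mean(0),q[:,2].max())
E
```

```text
t: 8.05
position: [0.4987, 0.1652, 0.2459]
tool_rot: [-0.649, 0.76, -0.002, 0.005]
ft_force: [1.3, 1.0, 1.0]
width: 0.0488
grasp_force: 0.0
{'t': 8.05, 'q': [0.6305, 0.2066, -0.2357, 0.0031, -1.1182, -0.789], 'position': [0.4987, 0.1652, 0.2459], 'tool_rot': [-0.6494, 0.7604, -0.0018, 0.005], 'ft_force': [1.2817, 0.9998, 0.955], 'width': 0.0488, 'grasp_force': 0.0}
xyz units [ 0.8745 -0.077   0.1227]
ang units [-0.0008  0.0037  0.5278]
76 [0.50284313 0.17059777 0.18107959] 0.2410648200670754
```

```bash
python3 -m handwheel '{"xyz":[[0.07,-0.006,0],[0.875,-0.077,0.04],[0.875,-0.077,0.04],[0.875,-0.077,0.04],[0.875,-0.077,0.04],[0.875,-0.077,0.04],[0.875,-0.077,0.04],[0.875,-0.077,0.04],[0.875,-0.077,0.04],[0.875,-0.077,0.04],[0.875,-0.077,0.04],[0.875,-0.077,0.04]],"angular":[[0,0,0.04],[-0.0008,0.0037,0.528],[-0.0008,0.0037,0.528],[-0.0008,0.0037,0.528],[-0.0008,0.0037,0.528],[-0.0008,0.0037,0.528],[-0.0008,0.0037,0.528],[-0.0008,0.0037,0.528],[-0.0008,0.0037,0.528],[-0.0008,0.0037,0.528],[-0.0008,0.0037,0.528],[-0.0008,0.0037,0.528]]}' 0.4 20; python3 - <<'E'
from h import *
st();rel([.463,-.36,.15],down(76))
c=cap("scene");P=cloud(c);I=cv2.cvtColor(c["pixels"],cv2.COLOR_BGR2HSV)[220:248,338:366];q=P[220:248,338:366]
q=q[((I[...,0]<8)|(I[...,0]>172))&(I[...,1]>150)&(q[...,2]>.12)];print(len(q),q.mean(0),q[:,2].max())
E
```

```text
t: 9.1
position: [0.4591, -0.3355, 0.2156]
tool_rot: [0.047, 0.999, -0.001, -0.006]
ft_force: [0.8, -0.8, 0.3]
width: 0.0606
grasp_force: 0.0
{'t': 9.1, 'q': [-0.3431, 0.3134, -0.1698, 0.0068, -1.0979, -1.3252], 'position': [0.4591, -0.3355, 0.2156], 'tool_rot': [0.0472, 0.9989, -0.0014, -0.0058], 'ft_force': [0.7789, -0.8242, 0.3308], 'width': 0.0606, 'grasp_force': 0.0}
xyz units [-0.0115 -0.0396  0.1093]
ang units [-0.0013 -0.0035  0.0477]
83 [0.51234233 0.17372016 0.20020089] 1.1109304447898432
```

```bash
python3 -m handwheel '{"xyz":[[-0.0115,-0.04,0.06],[-0.0115,-0.04,0.109],[-0.0115,-0.04,0.109],[-0.0115,-0.04,0.109],[-0.0115,-0.04,0.109]],"angular":[[-0.0013,-0.0035,0.0477],[-0.0013,-0.0035,0.0477],[-0.0013,-0.0035,0.0477],[-0.0013,-0.0035,0.0477],[-0.0013,-0.0035,0.0477]]}'; python3 - <<'E'
from h import *
st()
c=cap("scene");P=cloud(c);I=cv2.cvtColor(c["pixels"],cv2.COLOR_BGR2HSV)[220:248,338:366];q=P[220:248,338:366]
q=q[((I[...,0]<8)|(I[...,0]>172))&(I[...,1]>150)&(q[...,2]>.12)&(q[...,2]<.2)];print("handle",len(q),q.mean(0),q[:,2].max())
c=cap("wrist");P=cloud(c);I=c["pixels"];cv2.imwrite("pics/w4.png",I)
near=np.hypot(P[...,0]-.462,P[...,1]+.36)<.045
q=P[near&(P[...,2]>.036)&(P[...,2]<.045)];print("knob",len(q),q.mean(0),cv2.minAreaRect(q[:,:2].astype(np.float32)))
w=near&(P[...,2]>.03)&(P[...,2]<.06)&(I.min(2)>130);q=P[w];print("ptr",len(q));
if len(q)>3:print(q.mean(0),cv2.minAreaRect(q[:,:2].astype(np.float32)))
E
```

```text
t: 9.57
position: [0.4653, -0.3588, 0.1529]
tool_rot: [0.118, 0.993, -0.001, 0.002]
ft_force: [0.6, -0.5, 0.9]
width: 0.0609
grasp_force: 0.0
{'t': 9.5667, 'q': [-0.3807, 0.3967, -0.2131, 0.0018, -0.9574, -1.4268], 'position': [0.4653, -0.3588, 0.1529], 'tool_rot': [0.1175, 0.9931, -0.0012, 0.0016], 'ft_force': [0.6318, -0.4537, 0.8897], 'width': 0.0609, 'grasp_force': 0.0}
handle 83 [0.50019967 0.16547923 0.17782769] 0.18345753224164696
knob 2049 [ 0.46103226 -0.360987    0.03895228] ((0.46195757389068604, -0.361141175031662), (0.02981608174741268, 0.055766213685274124), 75.3891830444336)
ptr 144
[ 0.47581921 -0.36511839  0.03987546] ((0.4763711094856262, -0.3653945028781891), (0.004441986326128244, 0.024935893714427948), 76.2302474975586)
```

View pics/w4.png

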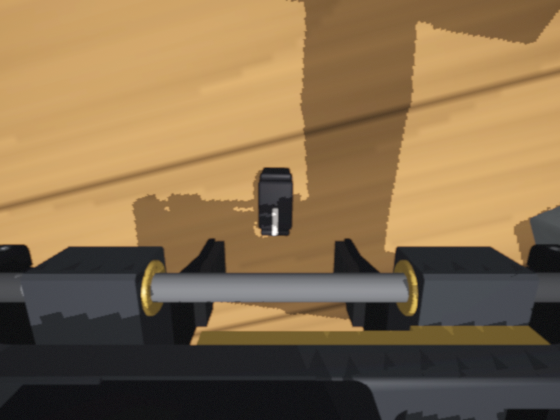

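The handle is back at its starting height (cup upright). The wrist view shows the knob at (275,202) with its pointer towards the bottom. Knob is at (0.462, -0.361), yaw -14.4°.

```bash
python3 - <<'E'
from h import *
rel([.462,-.3612,.025],down(75.6))
E
```

```text
xyz units [ 0.007  -0.005   0.2152]
ang units [-0.0007  0.0021  0.005 ]
```

```bash
python3 -m handwheel '{"xyz":[[0.007,-0.005,0.06],[0.007,-0.005,0.12],[0.007,-0.005,0.17],[0.007,-0.005,0.2],[0.007,-0.005,0.213],[0.007,-0.005,0.213],[0.007,-0.005,0.213]],"angular":[[-0.0007,0.002,0.005],[-0.0007,0.002,0.005],[-0.0007,0.002,0.005],[-0.0007,0.002,0.005],[-0.0007,0.002,0.005],[-0.0007,0.002,0.005],[-0.0007,0.002,0.005]]}' && python3 -m handwheel '{"xyz":[[0,0,0],[0,0,0],[0,0,0],[0,0,0],[0,0,0],[0,0,0],[0,0,0],[0,0,0]],"angular":[[0,0,0],[0,0,0],[0,0,0],[0,0,0],[0,0,0],[0,0,0],[0,0,0],[0,0,0]]}' -1 40; python3 - <<'E'
from h import *
s=st(); rel(s["position"]+[0,0,.13],down(75.6)); rel([.593,-.0587,.16],down(101.1))
E
```

```text
t: 10.25
position: [0.4617, -0.3614, 0.0259]
tool_rot: [0.126, 0.992, 0.0, -0.0]
ft_force: [-0.2, -0.4, 0.7]
width: 0.0613
grasp_force: 0.0
t: 10.92
position: [0.4605, -0.3613, 0.0246]
tool_rot: [0.126, 0.992, 0.001, -0.001]
ft_force: [-0.4, 0.6, 2.9]
width: 0.0298
grasp_force: 40.0
{'t': 10.9167, 'q': [-0.3889, 0.5572, -0.3335, -0.0006, -0.683, -1.4347], 'position': [0.4605, -0.3613, 0.0246], 'tool_rot': [0.1263, 0.992, 0.0006, -0.0014], 'ft_force': [-0.4014, 0.5977, 2.9243], 'width': 0.0298, 'grasp_force': 40.0007}
xyz units [ 6.000e-04  2.000e-04 -2.167e-01]
ang units [ 0.0003 -0.0009 -0.0006]
xyz units [-0.0869  0.5437 -0.2255]
ang units [ 0.0004 -0.0008 -0.1423]
```

```bash
python3 - <<'E'
from h import *
rel([.643,-.049,.17],down(101.1))
E
python3 -m handwheel '{"xyz":[[0,0,-0.06],[0,0,-0.12],[0,0,-0.18],[0,0,-0.24],[0,0,-0.24]],"angular":[[0,0,0],[0,0,0],[0,0,0],[0,0,0],[0,0,0]]}'; python3 - <<'E'
from h import *
st();rel([.643,-.049,.17],down(101.1))
E
```

```text
xyz units [-0.1634  0.5803 -0.2424]
ang units [ 0.0004 -0.0008 -0.1423]
t: 11.33
position: [0.4644, -0.3638, 0.1764]
tool_rot: [0.126, 0.992, -0.003, 0.005]
ft_force: [0.9, -0.4, 0.6]
width: 0.0295
grasp_force: 40.0
{'t': 11.3333, 'q': [-0.3891, 0.3736, -0.1838, 0.0026, -1.0016, -1.4348], 'position': [0.4644, -0.3638, 0.1764], 'tool_rot': [0.1255, 0.9921, -0.0026, 0.0054], 'ft_force': [0.868, -0.421, 0.5587], 'width': 0.0295, 'grasp_force': 40.0}
xyz units [-0.1574  0.5823  0.0102]
ang units [-0.002   0.0033 -0.1418]
```

```bash
python3 -m handwheel '{"xyz":[[-0.16,0.582,0.002],[-0.16,0.582,0.002],[-0.16,0.582,0.002],[-0.16,0.582,0.002],[-0.16,0.582,0.002],[-0.16,0.582,0.002],[-0.16,0.582,0.002],[-0.16,0.582,0.002],[-0.16,0.582,0.002],[-0.16,0.582,0.002],[-0.16,0.582,0.002],[-0.16,0.582,0.002]],"angular":[[0,0,-0.142],[0,0,-0.142],[0,0,-0.142],[0,0,-0.142],[0,0,-0.142],[0,0,-0.142],[0,0,-0.142],[0,0,-0.142],[0,0,-0.142],[0,0,-0.142],[0,0,-0.142],[0,0,-0.142]]}'; python3 - <<'E'
from h import *
s=st()
c=cap("wrist");P=cloud(c);I=c["pixels"];cv2.imwrite("pics/w5.png",I)
n=np.hypot(P[...,0]-.593,P[...,1]+.0587)<.02
for lo,hi in((.064,.0725),(.074,.0838),(.0845,.092)):
    q=P[n&(P[...,2]>lo)&(P[...,2]<hi)]
    if len(q)>4:print(lo,len(q),q.mean(0),cv2.minEnclosingCircle(q[:,:2].astype(np.float32)),cv2.minAreaRect(q[:,:2].astype(np.float32)))
t=cap("top")
for k,c in(("w",c),("t",t)):
  P=cloud(c); n=(np.hypot(P[...,0]-.593,P[...,1]+.0587)<.1)&(P[...,2]>.056)&(P[...,2]<.064);q=P[n];print(k,len(q),cv2.minAreaRect(q[:,:2].astype(np.float32)))
np.savez("w5.npz",P=cloud(cap("wrist")))
E
```

```text
t: 12.33
position: [0.6406, -0.0476, 0.1662]
tool_rot: [-0.096, 0.995, 0.001, -0.002]
ft_force: [0.6, 0.1, -1.0]
width: 0.03
grasp_force: 40.0
{'t': 12.3333, 'q': [0.1762, 0.4735, -0.0459, -0.0027, -1.0557, -1.5529], 'position': [0.6406, -0.0476, 0.1662], 'tool_rot': [-0.0962, 0.9954, 0.001, -0.0022], 'ft_force': [0.5938, 0.0869, -1.0258], 'width': 0.03, 'grasp_force': 39.9997}
0.064 483 [ 0.59393558 -0.05920903  0.06838631] ((0.5939256548881531, -0.05927781015634537), 0.011543955653905869) ((0.5938369631767273, -0.05940764397382736), (0.022101009264588356, 0.022189894691109657), 11.31305980682373)
0.074 23 [ 0.58881471 -0.05925619  0.07979147] ((0.5920425653457642, -0.05931086838245392), 0.00676189037039876) ((0.590705931186676, -0.058952249586582184), (0.012728285044431686, 0.007646285463124514), 74.98145294189453)
0.0845 191 [ 0.59203409 -0.05938365  0.08610963] ((0.594847559928894, -0.05861248821020126), 0.006538436282426119) ((0.5914323329925537, -0.05926062911748886), (0.008575959131121635, 0.012785278260707855), 10.7457857131958)
w 20436 ((0.593794584274292, -0.05920283496379852), (0.1285751760005951, 0.10908180475234985), 11.005882263183594)
t 1100 ((0.5865547060966492, -0.05999866873025894), (0.11857733875513077, 0.10970590263605118), 11.318349838256836)
```

View pics/w5.png

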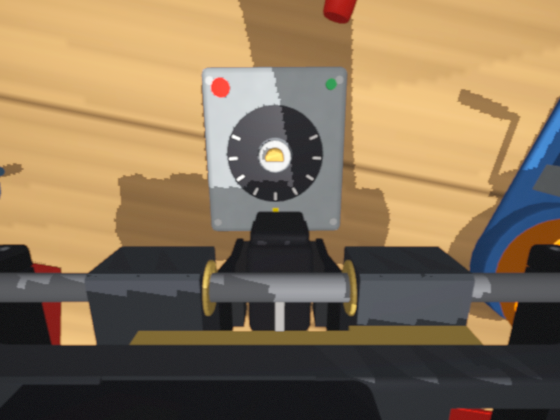

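The wrist view shows the shaft at (275,156) with its flat towards the yellow mark, and the knob in hand at (280,230). Now I measure the knob's end in the hand from the same view.

```bash
python3 - <<'E'
from h import *
P=np.load("w5.npz")["P"].reshape(-1,3); s=robot.get_obs(); p=s["position"]
print(p)
a=np.radians(11.1);bx=np.array([np.cos(a),np.sin(a),0]);by=np.array([-np.sin(a),np.cos(a),0])
d=P-p; L=np.c_[d@bx,d@by,d[:,2]]
k=L[(np.abs(L[:,1])<.02)&(L[:,0]<-.015)&(L[:,0]>-.045)&(L[:,2]>-.03)&(L[:,2]<.03)]
print(len(k),np.percentile(k,[0,1,5,50,95,100],axis=0).round(4))
for lo in np.arange(-.03,.02,.005):
    q=k[(k[:,2]>=lo)&(k[:,2]<lo+.005)]
    if len(q)>3:print(round(lo,3),len(q),q.min(0).round(4),q.max(0).round(4),q[:,:2].mean(0).round(4))
sh=np.array([.5939,-.0593,0])-p; print("shaft rel",sh@bx,sh@by); print(R.from_quat(s["tool_rot"]).apply([0,1,0]))
E
```

```text
[ 0.6405548  -0.04868313  0.16698524]
2740 [[-0.0265 -0.0138 -0.0243]
 [-0.0263 -0.0133 -0.0216]
 [-0.0261 -0.0111 -0.0176]
 [-0.0239  0.0009  0.0115]
 [-0.016   0.0134  0.0148]
 [-0.015   0.0162  0.0162]]
-0.025 72 [-0.0262 -0.0136 -0.0243] [-0.0198  0.016  -0.02  ] [-0.0251  0.0004]
-0.02 136 [-0.0265 -0.0138 -0.02  ] [-0.0196  0.0161 -0.0151] [-0.0253  0.0017]
-0.015 155 [-0.0264 -0.0137 -0.015 ] [-0.0196  0.016  -0.01  ] [-0.0255  0.0009]
-0.01 173 [-0.0264 -0.0137 -0.01  ] [-0.0168  0.0162 -0.005 ] [-0.0249  0.0015]
-0.005 176 [-0.0264 -0.0135 -0.005 ] [-0.0174  0.016  -0.    ] [-0.0256  0.001 ]
0.0 190 [-0.0264 -0.0138  0.    ] [-0.017   0.016   0.0049] [-0.0254  0.0013]
0.005 231 [-0.0265 -0.0133  0.005 ] [-0.0174  0.016   0.01  ] [-0.025  0.001]
0.01 1506 [-0.0265 -0.0137  0.01  ] [-0.015   0.0158  0.015 ] [-0.0207  0.0011]
0.015 101 [-0.0193 -0.0123  0.015 ] [-0.015   0.0141  0.0162] [-0.0167  0.0004]
shaft rel -0.04782599815498362 -0.0014361840873616917
[-0.18985044  0.98181041  0.00226648]
```

```bash
python3 -m handwheel '{"xyz":[[0.04,-0.002,0],[0.0823,-0.0043,0],[0.0823,-0.0043,0],[0.0823,-0.0043,0.04],[0.0823,-0.0043,0.078],[0.0823,-0.0043,0.078],[0.0823,-0.0043,0.078],[0.0823,-0.0043,0.078]],"angular":[[0,0,-0.001],[0,0,-0.001],[0,0,-0.001],[0,0,-0.001],[0,0,-0.001],[0,0,-0.001],[0,0,-0.001],[0,0,-0.001]]}'; python3 - <<'E'
from h import *
st();st()
c=cap("scene");cv2.imwrite("pics/s6.png",cv2.resize(c["pixels"][180:265,220:320],(700,595),interpolation=2))
c=cap("wrist");P=cloud(c)
s=robot.get_obs();p=s["position"]
a=np.radians(11.1);bx=np.array([np.cos(a),np.sin(a),0]);by=np.array([-np.sin(a),np.cos(a),0])
d=P.reshape(-1,3)-p; L=np.c_[d@bx,d@by,d[:,2]]
k=L[(np.abs(L[:,1])<.025)&(L[:,0]<-.022)&(L[:,0]>-.045)&(L[:,2]>-.02)&(L[:,2]<.01)];print("knob end rel",len(k),k.min(0),k.max(0))
n=(np.hypot(P[...,0]-.593,P[...,1]+.0587)<.1)&(P[...,2]>.056)&(P[...,2]<.064);q=P[n];r=cv2.minAreaRect(q[:,:2].astype(np.float32));print(r)
# far corners edge (the -x edge) of box
Lb=np.c_[d@bx,d@by][n.ravel()];print("box -x edge",np.percentile(Lb[:,0],.5),"y",np.percentile(Lb[:,1],[.3,99.7]))
E
```

```text
t: 13.15
position: [0.594, -0.0599, 0.1216]
tool_rot: [-0.098, 0.995, 0.001, -0.0]
ft_force: [0.5, 0.9, 0.5]
width: 0.0299
grasp_force: 40.0
{'t': 13.15, 'q': [0.1697, 0.4469, -0.2195, -0.0018, -0.905, -1.5439], 'position': [0.594, -0.0599, 0.1216], 'tool_rot': [-0.0976, 0.9952, 0.0007, -0.0003], 'ft_force': [0.5323, 0.9471, 0.4815], 'width': 0.0299, 'grasp_force': 39.9998}
{'t': 13.15, 'q': [0.1697, 0.4469, -0.2195, -0.0018, -0.905, -1.5439], 'position': [0.594, -0.0599, 0.1216], 'tool_rot': [-0.0976, 0.9952, 0.0007, -0.0003], 'ft_force': [0.5323, 0.9471, 0.4815], 'width': 0.0299, 'grasp_force': 39.9998}
knob end rel 970 [-0.02658427 -0.01229755 -0.01994068] [-0.02370179  0.01354521  0.00997263]
((0.5930866003036499, -0.059376053512096405), (0.12832921743392944, 0.10876256227493286), 11.429426193237305)
box -x edge -0.06413538547435368 y [-0.05336926  0.05375262]
```

View pics/s6.png

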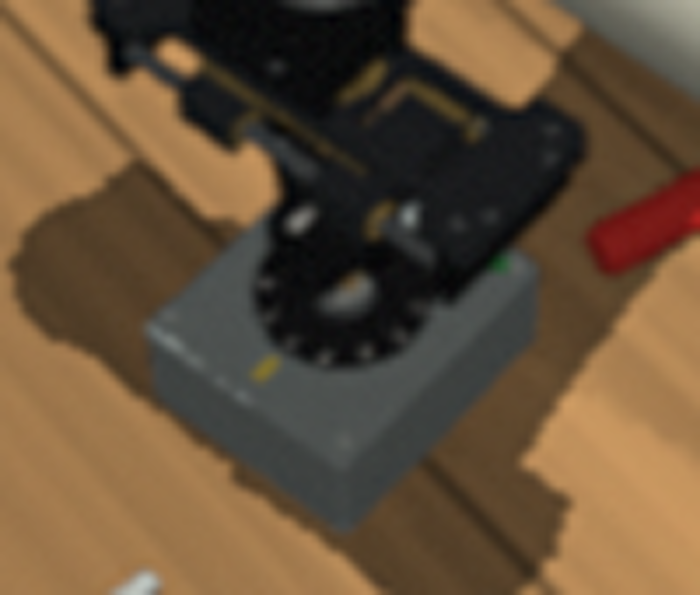

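```bash
python3 -m handwheel '{"xyz":[[0.001,0,0.006],[0.001,0,0.012],[0.001,0,0.016],[0.001,0,0.02],[0.001,0,0.023],[0.001,0,0.026],[0.001,0,0.029],[0.001,0,0.029]],"angular":[[0,0,0],[0,0,0],[0,0,0],[0,0,0],[0,0,0],[0,0,0],[0,0,0],[0,0,0]]}'; python3 -c "
from h import *
s=st();print(np.round(s['wrist_torque'],2))"
```

```text
t: 13.92
position: [0.5922, -0.0599, 0.1026]
tool_rot: [-0.098, 0.995, 0.001, -0.002]
ft_force: [-0.3, -3.4, -1.2]
width: 0.0299
grasp_force: 40.0
{'t': 13.9167, 'q': [0.1702, 0.4674, -0.2414, -0.0023, -0.8654, -1.5438], 'position': [0.5922, -0.0599, 0.1026], 'tool_rot': [-0.0977, 0.9952, 0.0008, -0.0017], 'ft_force': [-0.2612, -3.372, -1.2473], 'width': 0.0299, 'grasp_force': 39.9998}
[-1.07  0.06 -0.02]
```

It is on the shaft by about 9 mm with only a small side force. I'll continue down.

```bash
python3 -m handwheel '{"xyz":[[0,-0.0006,0.003],[0,-0.0006,0.006],[0,-0.0006,0.009],[0,-0.0006,0.012],[0,-0.0006,0.015],[0,-0.0006,0.018],[0,-0.0006,0.021],[0,-0.0006,0.024],[0,-0.0006,0.024]],"angular":[[0,0,0],[0,0,0],[0,0,0],[0,0,0],[0,0,0],[0,0,0],[0,0,0],[0,0,0],[0,0,0]]}'; python3 -c "
from h import *
s=st();print(np.round(s['wrist_torque'],2))"
```

```text
t: 14.67
position: [0.5923, -0.0599, 0.089]
tool_rot: [-0.098, 0.995, 0.001, -0.002]
ft_force: [-3.8, -3.2, 6.9]
width: 0.0297
grasp_force: 40.0
{'t': 14.6667, 'q': [0.17, 0.4839, -0.2544, -0.0024, -0.8354, -1.5431], 'position': [0.5923, -0.0599, 0.089], 'tool_rot': [-0.0979, 0.9952, 0.0008, -0.0015], 'ft_force': [-3.7715, -3.2308, 6.9396], 'width': 0.0297, 'grasp_force': 40.0017}
[-0.88  1.15  0.05]
```

```bash
python3 -m handwheel '{"xyz":[[0,0,0.0025],[0,0,0.005],[0,0,0.0075],[0,0,0.0075],[0,0,0.0075]],"angular":[[0,0,0],[0,0,0],[0,0,0],[0,0,0],[0,0,0]]}' - 55; python3 -c "
from h import *
s=st();print(np.round(s['wrist_torque'],2))"
```

```text
t: 15.08
position: [0.5924, -0.0599, 0.0874]
tool_rot: [-0.098, 0.995, 0.0, -0.001]
ft_force: [-8.9, -1.2, 18.4]
width: 0.0299
grasp_force: 55.0
{'t': 15.0833, 'q': [0.1704, 0.4855, -0.2568, -0.0015, -0.8306, -1.5432], 'position': [0.5924, -0.0599, 0.0874], 'tool_rot': [-0.0983, 0.9952, 0.0005, -0.0011], 'ft_force': [-8.8904, -1.2063, 18.3538], 'width': 0.0299, 'grasp_force': 55.0061}
[-0.48  2.58 -0.03]
```

```bash
python3 -m handwheel '{"xyz":[[0,0,0.002],[0,0,0.002],[0,0,0.002],[0,0,0.002]],"angular":[[0,0,0],[0,0,0],[0,0,0],[0,0,0]]}'; python3 - <<'E'
from h import *
s=st()
c=cap("scene");t=cap("top")
cv2.imwrite("pics/s7.png",np.hstack([cv2.resize(c["pixels"][190:250,230:290],(400,400),interpolation=2),cv2.resize(c["pixels"][210:350,270:410],(400,400),interpolation=2)]))
P=cloud(cap("wrist"));p=s["position"]
a=np.radians(11.1);bx=np.array([np.cos(a),np.sin(a),0]);by=np.array([-np.sin(a),np.cos(a),0])
d=P.reshape(-1,3)-p; L=np.c_[d@bx,d@by,P.reshape(-1,3)[:,2]]
k=L[(np.abs(L[:,1])<.012)&(L[:,0]<.0)&(L[:,0]>-.024)&(L[:,2]>.09)&(L[:,2]<.115)];print("knob top z",len(k),np.median(k[:,2]))
k=L[(np.abs(L[:,1])<.04)&(L[:,0]<-.04)&(L[:,0]>-.06)&(L[:,2]>.04)&(L[:,2]<.07)];print("box top z",np.median(k[:,2]))
E
```

```text
t: 15.42
position: [0.5924, -0.0599, 0.0874]
tool_rot: [-0.099, 0.995, 0.0, -0.001]
ft_force: [-10.7, -0.9, 24.3]
width: 0.0296
grasp_force: 55.0
{'t': 15.4167, 'q': [0.1705, 0.4855, -0.2573, -0.0012, -0.8299, -1.5431], 'position': [0.5924, -0.0599, 0.0874], 'tool_rot': [-0.0985, 0.9951, 0.0004, -0.0009], 'ft_force': [-10.7168, -0.8918, 24.2913], 'width': 0.0296, 'grasp_force': 55.0078}
knob top z 1857 0.10180747232789461
box top z 0.0594933819826311
```

View pics/s7.png

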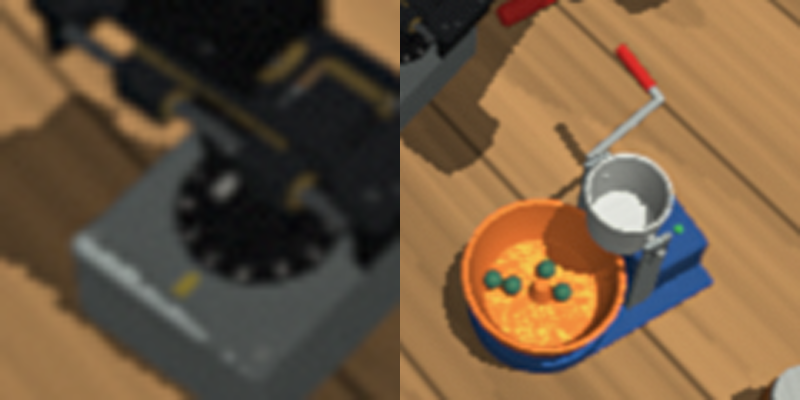

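The knob top is about 42.5 mm above the box top, where home with the shaft fully down would give 43. The arm is firm against the stop at 24 N. All four balls are in the bowl and the cup is upright and empty, so I'm handing in.

```bash
python3 -c "
from plant import robot
print(robot.close_job())"
```

```text
the job is handed in; nothing more can be done
None
```

I handed the job in at about 15 s of the allowed 72 s: all four balls are in the bowl with none spilled, the cup is back upright, and the knob is on the D-shaft with its flat matched, held pressed down against the stop at about 24 N. The hand-in call gave no verdict.

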